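# Hold a refill cartridge on a lighter in its tilted refill stand

### The job

Take the white lighter out of the wooden rest and, keeping its brass filler stem up, slide it fully home into the leaning slot of the refill stand and let go of it. Then pick up the blue refill cartridge and press its bell mouth squarely onto the filler stem until it snaps on and the bell rests on the lighter, and finish while holding it pressed home there against its spring (let go and it springs back). Leave the other things on the altar undisturbed.

Things in the scene. Friction and masses are not known exactly. Their poses are not given: they have to be found in the camera images.
- rest: Fixed wooden lighter rest, a block 50 (x) by 62 (y) by 21 mm high with an upright pocket 19 by 33 mm and 16 mm deep, in which the lighter stands at the start, head down. Origin: centre of its underside. The rest and the cartridge may swap sides.
- lighter_center (a point): Mid-point of the lighter, a white flat block 16 (own x) by 30 (own y) by 80 mm (own z), 60 g, steel hood and red thumb lever at the lower end, brass filler stem on the upper end. Alike when turned half round about z. Grip its top 30 mm, across the 30 or the 16 mm.
- lighter: The lighter's frame: origin at the centre of the hood end (the underside as it stands), x across its 16 mm, y across its 30 mm, z along its length from hood to filler stem.
- stem_top (a point): Tip of the lighter's brass filler stem, on the lighter's z axis, 99 mm from the hood end and 19 mm above the white end face. The stem is a slippery ball 10 mm in diameter (centre 5 mm below the tip) on a neck 6 mm in diameter.
- stand: Fixed refill stand: a leaning grey block 46 by 62 by 50 mm, orange mark on the face toward its front (-x), on a black foot 110 (x) by 100 (y) mm. Origin: underside of the foot on the table; x and y level.
- slot: The slot in that block. Origin: centre of its floor, 30 mm above the table. z runs out along the slot, leaning 0.35 rad (20 degrees) from vertical toward the stand's -x; y is level. 19 (x) by 33 (y) mm, 42 mm deep, 4 mm chamfer at the mouth. The lighter's 16 mm goes along x, its 30 mm along y, either way round; home, its hood end is on the floor and 38 mm of white body stands out.
- cartridge_center (a point): Centre of the refill cartridge, 42.5 mm above its rim: a round blue can 30 mm in diameter with a yellow band and, at the bottom, a flared steel bell mouth 32 mm across; 85 mm long, 100 g, standing mouth down on the table. Grip the blue can 55 to 70 mm above the rim.
- cartridge_mouth (a point): Centre of the bell's rim. The bell is about 22 mm wide inside at the rim, 14 mm at 8 mm depth, where three sprung jaws sit; plunger face 13.5 mm in. The jaws ride over the ball with some 5 N and snap behind it with the rim some 6 mm short of the lighter's end face; from there the plunger pushes back with 5 N, rising to 11 N with the rim on the end face.
- cartridge: The cartridge's frame: origin at the centre of the rim, z along its axis from mouth to closed end.
- plunger (a joint): How far the stem has pushed the cartridge's plunger in, m: 0 free, about 0.0055 with the rim resting on the lighter's end face.
- incense_pot: Stainless steel incense pot, 84 mm across, 70 mm high with thin sticks up to 108 mm. Origin: centre of its underside. Leave alone.
- marigold_dish: Blue ceramic dish, 128 mm across, heaped with orange plastic marigolds, 54 mm high. Origin: centre of its underside. Leave alone.
- glass_jar: Glass jar with a steel flip lever lid, 74 mm across, 98 mm high. Origin: centre of its underside. Leave alone.
- elephants: Pair of white porcelain elephants on one wooden base, 50 by 110 mm, 52 mm high. Origin: centre of its underside. Leave alone.
Not all that is in view belongs to the job. Of the things that look like the lighter, the middle-sized one is meant.

How it is judged:
On the way, in this order (a step that is already met when the one before it is completed fails the run):
1. the lighter is fully home in the stand's slot, stem up, and let go (z of lighter_center in the frame of slot between 0.036 and 0.044 m and angle between the z axis of lighter and the z axis of slot, either way round below 0.15 rad and x of lighter_center in the frame of slot between -0.006 and 0.006 m and y of lighter_center in the frame of slot between -0.006 and 0.006 m and z of stem_top in the frame of slot above 0.09 m and contact force between the fingers and lighter below 0.2 N), for 0.2 s.
2. the cartridge has snapped squarely onto the stem and is pressed home while the lighter stays seated (all of step 1 and value of joint plunger above 0.004 m and angle between the z axis of cartridge and the z axis of lighter, either way round below 0.15 rad), for 0.3 s.
At the end, for the whole second after the job is handed in: Lighter stem up in the slot: hood end within 4 mm of the floor, axis within 0.15 rad, not gripped. Cartridge held still by the gripper (over 2 N) on the stem, within 0.15 rad of the lighter's axis, plunger in more than 4 mm, pressing on the lighter with over 5 N. Other things not moved 25 mm (all of step 2 and contact force between the fingers and cartridge above 2 N and contact force between cartridge and lighter above 5 N and linear speed of cartridge below 0.02 m/s); the arm keeps its last pose, push and grip.
It fails at once if the incense pot is shifted more than 25 mm or tipped (distance of incense_pot from where it was at the start of the episode above 0.025 m or angle between incense_pot's own z axis and vertical above 0.35 rad).
It fails at once if the dish of marigolds is shifted more than 25 mm or tipped (distance of marigold_dish from where it was at the start of the episode above 0.025 m or angle between marigold_dish's own z axis and vertical above 0.35 rad).
It fails at once if the glass jar is shifted more than 25 mm or tipped (distance of glass_jar from where it was at the start of the episode above 0.025 m or angle between glass_jar's own z axis and vertical above 0.35 rad).
It fails at once if the elephant pair is shifted more than 25 mm or tipped (distance of elephants from where it was at the start of the episode above 0.025 m or angle between elephants's own z axis and vertical above 0.35 rad).
It also fails if it takes over 51 s, if anything falls off the work surface, if the arm or the gripper's body presses on something with over 40 N, if the wrist force passes 120 N, or if a joint passes its speed limit or range.

### The arm

A 6-joint arm with a two-finger parallel gripper is mounted at the origin on the work surface. World frame = base frame: x ahead of the robot, y to its left, z up, the work surface at z = 0. Lengths are in m, angles in rad, forces in N, time in s.
With the tool pointing down it reaches from about 0.25 to 0.725 m from the base axis. Payload 4 kg.
Tool frame: the origin (TCP) lies midway between the tips of the shut fingers; the grasp point (between the pads) lies 19 mm behind it; z points along the fingers, y is the line along which they close (so a half turn about z gives the same grasp; the last joint's range is limited). The gripper opens to 85 mm and grips with 20 to 120 N. Pads are 22 mm wide; open, the fingers measure 114 mm over their backs; the gripper's body (76 mm by 85 mm) begins 54 mm behind the grasp point. The pads swing forward as they close: fully open they stand 13 mm farther back than shut.
Start: joints at [-1.197, 0.241, 0.005, 1.335, 0, 1.571], TCP at [0.183, -0.465, 0.231] pointing down, gripper open.
Joint ranges: [-2.72, 2.72], [-1.05, 1.87], [-1.09, 1.28], [-1.99, 2.15], [-1.42, 1.44], [-3.14, 3.14]. Speed limits (rad/s): [2.79, 2.79, 3.14, 3.14, 3.14, 3.14].

### API

Orientations are given as a unit quaternion [x, y, z, w].
In Python, from workcell import bot gives the robot as it stands.
- The arm moves only by the tool move_arm, never from a script. Its argument "motion" is a list of rows, each an object of numbers: "x", "y", "z": the shift along the tool's x, y, z in cm; "yaw": the turn about the tool's z in degrees. A call has 1 to 20 rows; each row is the pose to reach, as a shift and turn from the pose commanded when the call began, along the tool's axes at that moment; what a row does not reach only later rows make up. A row lasts 1/8 s, in which the tool goes at most 62.5 mm and 10.7 degrees, less where a joint would pass 70% of its speed; a pose out of reach is approached as far as the arm can. A call with a gripper value outside its range is refused whole. "gripper" is the opening, from -1 (shut) to 1 (fully open), set as the call begins (left out, the last holds). The fingers move at their own pace and stop on an object; the grip force is fixed at half the most. Time passes only in rows, so rows that repeat a pose let the fingers close. It gives the time, the measured TCP pose, the force, the opening and the grip force at its end, in the units of the state.
- bot.get_obs(): the state, without advancing time (a new reading comes with each control period).
- bot.camera(name): name is "side" or "top"; returns the picture (480x640x3 uint8, blue, green, red); there is no depth.
- bot.camera_model(name): a dict with "K" (3x3 intrinsics, pixels), "world_from_camera" (4x4, takes a point from camera to world coordinates). Camera axes: x right, y down, z forward; pixel columns grow to the right and rows downward; lengths in m; the calibration is good to about 2 mm. A picture is of the moment at which its call begins. camera_model takes no time and is no camera call.
- bot.job_done(): hands the job in; it is judged then, once.
Trained networks look in the newest picture that a camera, given by its name, has taken for a name from the list of things; names that differ only in an ending like _2 or _b are one class to them, and where a whole thing is asked for, a point or a joint stands for the part that bears it (a point fixed in the world has none). Each returns a list of dicts, best first, with "score" (0 to 1); they miss things now and then, are a little off and sometimes report something else, mostly with a low value. They report only what shows in the picture. A call takes as long as a camera call. They do not tell look-alikes from the thing itself.
- bot.cut_out(camera, name): "mask" (480x640 bool, what is visible of it) and "centre" ([row, column] in pixels, amid what is visible of it).
The state is a dict: "clock": time; "joint_pos": joint angles; "joint_vel": joint speeds; "tau": joint torques, N m; "eef_pos": TCP position; "tool_rot": TCP orientation; "ft_force": force on the tool from outside, world axes, zero at the start; "ft_torque": the same for the moment, N m; "grip_width": finger opening in m; "grasp_force": force on a finger pad.
Only numpy, scipy, OpenCV 4.12 (cv2) and the standard library are available. Lean on these libraries where they do the work, as an engineer would, in place of code of your own. Each camera call takes 0.05 s, during which the arm holds its last target. There are 200 camera calls.

## Working session

There is one attempt and no reset: what is moved stays moved. The work goes in short steps, Python scripts to look and compute and a tool call to move; the robot and the scene stay as the last step left them, time stands still between calls to the robot, and variables do not carry over. Pictures are saved under pics/ and viewed, at most 10 in all, crops included, and the job is handed in when it is done.

Besides the shell and the picture viewer there is one more tool, called after "Emit:" by a JSON object that holds its "api" and its "payload". move_arm: Moves the arm, as the interface text tells. Its arguments: {"type":"object","properties":{"motion":{"type":"array"},"gripper":{"type":"number"}},"required":["motion"]}

```bash
mkdir -p pics; ls; python3 - <<'E'
from workcell import bot
import cv2,numpy as np
o=bot.get_obs();print(o)
for c in("side","top"):
    im=bot.camera(c);cv2.imwrite(f"pics/{c}0.png",im)
    m=bot.camera_model(c);print(c,np.round(m["K"],1).tolist(),np.round(m["world_from_camera"],3).tolist())
    for n in["rest","lighter","stand","cartridge","incense_pot","marigold_dish","glass_jar","elephants"]:
        for d in bot.cut_out(c,n):
            ys,xs=np.where(d["mask"]);print(c,n,round(d["score"],2),np.round(d["centre"]).tolist(),[xs.min(),xs.max(),ys.min(),ys.max()] if len(xs) else None)
E
```

```text
pics
{'clock': 0.0, 'joint_pos': array([-1.19699651e+00,  2.41407181e-01,  3.70136019e-03,  1.33517195e+00,
       -1.40075488e-05,  1.57084379e+00]), 'joint_vel': array([ 3.54013951e-05, -7.64012417e-04, -5.47243893e-04, -4.37852585e-04,
        7.14894907e-04,  1.57713193e-03]), 'tau': array([ 7.27703191e-04, -3.72315431e+01,  2.52409494e+01,  1.69637357e-02,
        4.37878623e-05, -2.59064245e-05]), 'eef_pos': array([ 0.18234293, -0.46488627,  0.23040711]), 'tool_rot': array([ 9.82588871e-01,  1.85790278e-01, -2.00286823e-04, -1.02129375e-03]), 'ft_force': array([-0.40774297, -0.2975061 , -0.88215309]), 'ft_torque': array([0.02234628, 0.01565577, 0.01497855]), 'grasp_force': 0.0, 'grip_width': 0.08550530724446015}
side [[522.2, 0.0, 332.3], [0.0, 522.2, 241.2], [0.0, 0.0, 1.0]] [[-0.892, -0.248, 0.378, 0.25], [-0.452, 0.481, -0.751, 0.728], [0.004, -0.841, -0.541, 0.616], [0.0, 0.0, 0.0, 1.0]]
side rest 0.93 [394.0, 320.0] [np.int64(285), np.int64(337), np.int64(377), np.int64(408)]
side lighter 0.85 [380.0, 372.0] [np.int64(363), np.int64(381), np.int64(361), np.int64(402)]
side
[... 1748 characters left out ...]
 np.int64(265), np.int64(312)]
top cartridge 0.62 [289.0, 198.0] [np.int64(191), np.int64(209), np.int64(287), np.int64(297)]
top cartridge 0.51 [191.0, 439.0] [np.int64(418), np.int64(461), np.int64(171), np.int64(210)]
top cartridge 0.5 [311.0, 443.0] [np.int64(432), np.int64(454), np.int64(302), np.int64(316)]
top incense_pot 0.62 [191.0, 275.0] [np.int64(259), np.int64(295), np.int64(171), np.int64(208)]
top marigold_dish 0.77 [211.0, 197.0] [np.int64(169), np.int64(224), np.int64(183), np.int64(237)]
top glass_jar 0.64 [192.0, 438.0] [np.int64(418), np.int64(460), np.int64(171), np.int64(210)]
top elephants 0.97 [190.0, 356.0] [np.int64(330), np.int64(379), np.int64(171), np.int64(204)]
```

View pics/side0.png

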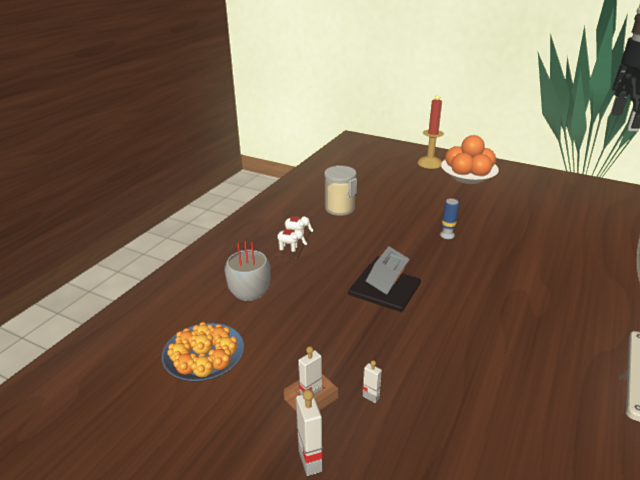

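View pics/top0.png

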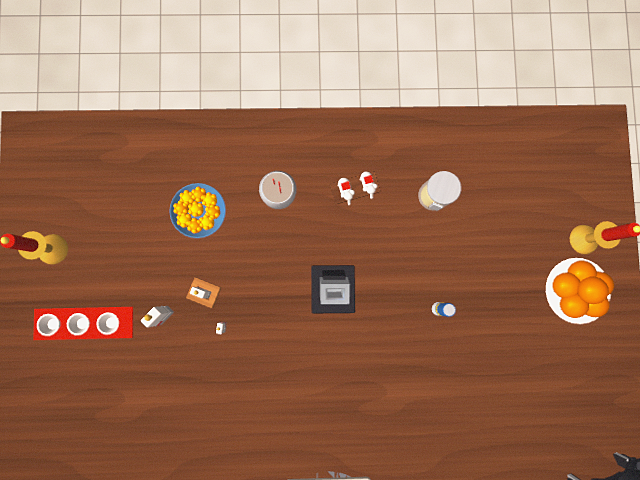

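The three lighters in the side view are tall (310,434), small (372,380) and, in the rest, middle-sized (309,373). The last fits "standing in the wooden rest" and "middle-sized". The cartridge is at side (448,217) and top (443,311), and the stand is at side (388,282) and top (335,291). I'll confirm with one enlarged crop.

```bash
python3 - <<'E'
import cv2,numpy as np
s=cv2.imread("pics/side0.png");t=cv2.imread("pics/top0.png")
def c(im,x,y,w,h,W,H): return cv2.resize(im[y:y+h,x:x+w],(W,H),interpolation=cv2.INTER_CUBIC)
a=c(s,280,340,110,140,400,509)[:300]
a=c(s,275,340,120,90,400,300);b=c(s,340,235,90,68,400,300)
d=c(t,180,270,60,45,400,300);e=c(t,300,255,72,54,400,300)
cv2.imwrite("pics/crop1.png",np.vstack([np.hstack([a,b]),np.hstack([d,e])]))
E
```

```text
(no output)
```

View pics/crop1.png

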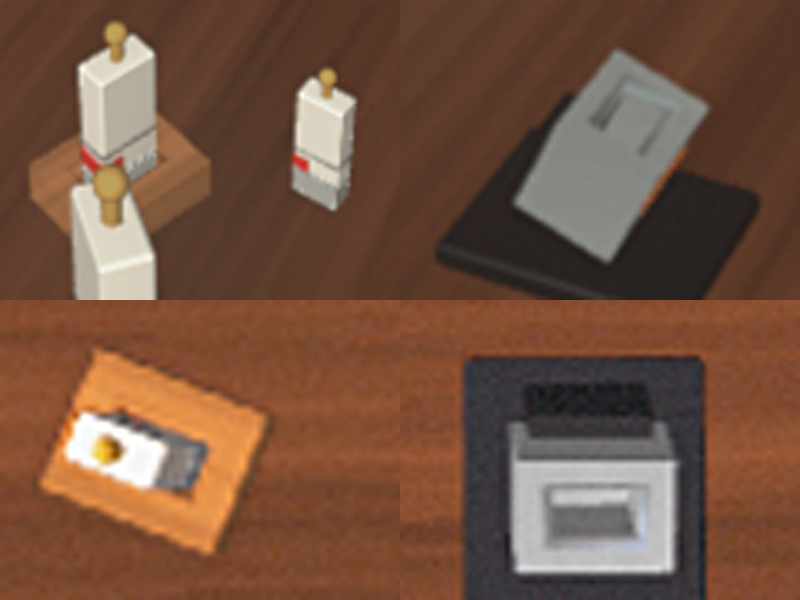

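The crop confirms it: the middle-sized lighter stands in the rest with its ball at top pixel (196,292). The stand is square to the world axes and its slot leans toward the robot, with the mouth centre at top (335,294).

```bash
cat > h.py <<'E'
from workcell import bot
import cv2,numpy as np
def ray(c,u,v):
    m=bot.camera_model(c);T=np.array(m["world_from_camera"]);d=T[:3,:3]@np.linalg.inv(m["K"])@[u,v,1];return T[:3,3],d
def at(c,u,v,z):
    o,d=ray(c,u,v);return o+d*(z-o[2])/d[2]
def proj(c,p):
    m=bot.camera_model(c);q=np.linalg.inv(m["world_from_camera"])@np.r_[p,1];q=np.array(m["K"])@q[:3];return q[:2]/q[2]
def tri(u,v,a,b):
    o1,d1=ray("top",u,v);o2,d2=ray("side",a,b)
    s=np.linalg.lstsq(np.c_[d1,-d2],o2-o1,rcond=None)[0];p,q=o1+d1*s[0],o2+d2*s[1];return (p+q)/2,np.linalg.norm(p-q)
E
python3 - <<'E'
from h import *
np.set_printoptions(precision=4,suppress=True)
T=lambda x,y:(180+x/6.667,270+(y-300)/6.667)
S=lambda x,y:(300+(x-400)/5.556,255+(y-300)/5.556)
sa=lambda x,y:(275+x/3.333,340+y/3.333)
sb=lambda x,y:(340+(x-400)/4.444,235+y/4.444)
R=np.array([at("top",*T(*p),.021)[:2] for p in[(97,350),(270,415),(215,555),(40,485)]]);print("rest",R,R.mean(0))
e=R[0]-R[1];f=R[3]-R[2];print("yaw y edges",np.degrees(np.arctan2(-e[0],e[1])),np.degrees(np.arctan2(-f[0],f[1])),np.linalg.norm(e))
print("ball",at("top",*T(107,448),.099),tri(*T(107,448),*sa(115,33)))
m=[tri(*S(*a),*sb(*b)) for a,b in[((512,460),(617,50)),((678,458),None or (617,50))]][:1];print("blk +x+y top corner",m)
print("blk -x+y", )
C=np.array([at("top",*S(*p),z)[:2] for p,z in[((512,460),.0774),((678,458),.0774),((674,572),.0616),((516,572),.0616)]]);print("blk",C,C.mean(0))
print("foot +x corners",[at("top",*S(*p),.008) for p in[(465,357),(703,357)]])
# cartridge: mask ends
im=bot.camera("top");d=[x for x in bot.cut_out("top","cartridge") if abs(x["centre"][1]-443)<6 and abs(x["centre"][0]-311)<8]
for x in d:
    ys,xs=np.where(x["mask"]);print(xs.min(),xs.max(),ys.min(),ys.max(),x["score"])
bot.camera("side")
for x in bot.cut_out("side","cartridge")[:2]:
    ys,xs=np.where(x["mask"]);print("side",x["centre"],xs.min(),xs.max(),ys.min(),ys.max())
    if x["centre"][1]>400:
        b=xs[ys>ys.max()-3];print(xs[ys<ys.min()+3].mean(),b.mean())
cv2.imwrite("pics/cart.png",np.hstack([cv2.resize(im[295:325,423:463],None,fx=10,fy=10,interpolation=2),cv2.resize(cv2.imread("pics/side0.png")[192:246,424:472],(267,300),interpolation=2)]))
E
```

```text
rest [[0.5478 0.2914]
 [0.5246 0.2332]
 [0.4779 0.2519]
 [0.5027 0.3105]] [0.5133 0.2718]
yaw y edges -21.747830709427014 -22.917738877292013 0.06271580854021279
ball [0.5139 0.2723 0.099 ] (array([0.5138, 0.2723, 0.0985]), np.float64(9.07152426439028e-05))
blk +x+y top corner [(array([0.5146, 0.0081, 0.1165]), np.float64(0.022897430801047544))]
blk -x+y
blk [[ 0.5263  0.0102]
 [ 0.5257 -0.0545]
 [ 0.4813 -0.0533]
 [ 0.4827  0.009 ]] [ 0.504  -0.0222]
foot +x corners [array([0.5708, 0.0257, 0.008 ]), array([ 0.5688, -0.0732,  0.008 ])]
432 454 302 315 0.78
side [215.9, 447.1] 440 458 199 238
451.2307692307692 447.62857142857143
```

View pics/cart.png

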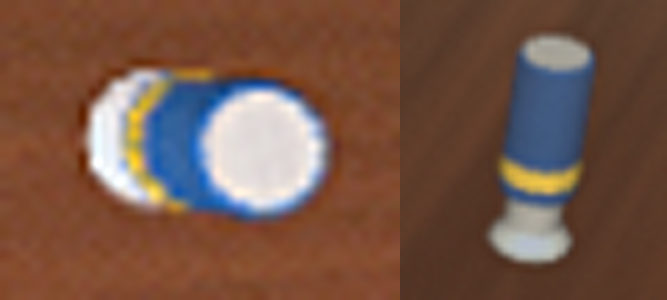

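Emit:
{"api": "move_arm", "payload": {"motion": [{"x":3.6,"y":-3.5,"yaw":-8.5},{"x":7.2,"y":-7,"yaw":-17},{"x":10.8,"y":-10.6,"yaw":-25.5},{"x":14.4,"y":-14.1,"yaw":-34},{"x":18,"y":-17.6,"yaw":-42.5},{"x":21.7,"y":-21.2,"yaw":-51},{"x":25.3,"y":-24.7,"yaw":-59.5},{"x":28.9,"y":-28.2,"yaw":-68},{"x":32.5,"y":-31.8,"yaw":-76.5},{"x":36.1,"y":-35.3,"yaw":-85},{"x":39.7,"y":-38.8,"yaw":-93.5},{"x":43.3,"y":-42.4,"yaw":-102},{"x":46.9,"y":-45.9,"yaw":-110.5},{"x":50.5,"y":-49.4,"yaw":-119},{"x":54.2,"y":-53,"yaw":-127.5},{"x":57.8,"y":-56.5,"yaw":-136.3},{"x":57.8,"y":-56.5,"yaw":-136.3},{"x":57.8,"y":-56.5,"yaw":-136.3}], "gripper": 0.4}}

```text
invalid input at $.motion[0]: expected keys x, y, z, yaw
```

```bash
python3 - <<'E'
from h import *
from scipy.spatial.transform import Rotation as Ro
np.set_printoptions(precision=4,suppress=True)
p=at("top",449.3,310,.085);print("cart",p,tri(449.3,310,452.2,201.4),proj("side",p))
o=bot.get_obs();R=Ro.from_quat(o["tool_rot"]).as_matrix();print(o["clock"],o["eef_pos"],o["grip_width"],R,o["joint_pos"])
print("lighter in tool cm",100*R.T@(np.r_[.5136,.2722,.056]-o["eef_pos"]))
E
```

```text
cart [ 0.464  -0.2659  0.085 ] (array([ 0.464 , -0.2659,  0.085 ]), np.float64(2.2584079019720474e-06)) [452.2009 201.4129]
1.1 [ 0.1826 -0.4655  0.2313] 0.08510332604121924 [[ 0.9309  0.3652 -0.    ]
 [ 0.3652 -0.9309 -0.    ]
 [-0.      0.     -1.    ]] [-1.197   0.2406  0.005   1.3352 -0.      1.5708]
lighter in tool cm [ 57.7538 -56.585   17.53  ]
```

Emit:
{"api": "move_arm", "payload": {"motion": [{"x":3.6,"y":-3.5,"z":0,"yaw":-8.5},{"x":7.2,"y":-7,"z":0,"yaw":-17},{"x":10.8,"y":-10.6,"z":0,"yaw":-25.5},{"x":14.4,"y":-14.1,"z":0,"yaw":-34},{"x":18,"y":-17.6,"z":0,"yaw":-42.5},{"x":21.7,"y":-21.2,"z":0,"yaw":-51},{"x":25.3,"y":-24.7,"z":0,"yaw":-59.5},{"x":28.9,"y":-28.2,"z":0,"yaw":-68},{"x":32.5,"y":-31.8,"z":0,"yaw":-76.5},{"x":36.1,"y":-35.3,"z":0,"yaw":-85},{"x":39.7,"y":-38.8,"z":0,"yaw":-93.5},{"x":43.3,"y":-42.4,"z":0,"yaw":-102},{"x":46.9,"y":-45.9,"z":0,"yaw":-110.5},{"x":50.5,"y":-49.4,"z":0,"yaw":-119},{"x":54.2,"y":-53,"z":0,"yaw":-127.5},{"x":57.8,"y":-56.5,"z":0,"yaw":-136.3},{"x":57.8,"y":-56.5,"z":0,"yaw":-136.3},{"x":57.8,"y":-56.5,"z":0,"yaw":-136.3}], "gripper": 0.4}}

```text
clock: 3.35
eef_pos: [0.5139, 0.2713, 0.2308]
tool_rot: [0.193, 0.981, -0.001, -0.001]
ft_force: [-0.0, -0.3, 0.1]
grip_width: 0.0601
grasp_force: 0.0
```

```bash
cat > st.py <<'E'
from h import *
import sys
from scipy.spatial.transform import Rotation as Ro
np.set_printoptions(precision=4,suppress=True)
o=bot.get_obs();R=Ro.from_quat(o["tool_rot"]).as_matrix()
print(o["clock"],o["eef_pos"],"w",o["grip_width"],"gf",o["grasp_force"],"F",o["ft_force"],"T",o["ft_torque"],"q",o["joint_pos"],"\n",R)
if len(sys.argv)>3: print("tool cm",100*R.T@(np.array(sys.argv[1:4],float)-o["eef_pos"]))
E
python3 st.py .5136 .2722 .056
```

```text
3.35 [0.5139 0.2713 0.2308] w 0.060119083221270846 gf 0.0 F [-0.0298 -0.305   0.1293] T [-0.0253  0.0199  0.0194] q [ 0.4858  0.4056  0.2356  1.4024 -0.0003  0.8752] 
 [[-0.9252  0.3796 -0.0012]
 [ 0.3796  0.9252 -0.001 ]
 [ 0.0008 -0.0014 -1.    ]]
tool cm [ 0.0511  0.0972 17.4774]
```

Emit:
{"api": "move_arm", "payload": {"motion": [{"x":0.0,"y":0.1,"z":5,"yaw":0},{"x":0.0,"y":0.1,"z":10,"yaw":0},{"x":0.0,"y":0.1,"z":14.5,"yaw":0},{"x":0.0,"y":0.1,"z":17.3,"yaw":0},{"x":0.0,"y":0.1,"z":17.3,"yaw":0}]}}

```text
clock: 3.98
eef_pos: [0.5125, 0.27, 0.0565]
tool_rot: [0.194, 0.981, -0.002, -0.002]
ft_force: [-0.3, -0.2, -0.8]
grip_width: 0.0595
grasp_force: 0.0
```

Emit:
{"api": "move_arm", "payload": {"motion": [{"x":0,"y":0,"z":0,"yaw":0},{"x":0,"y":0,"z":0,"yaw":0},{"x":0,"y":0,"z":0,"yaw":0},{"x":0,"y":0,"z":0,"yaw":0},{"x":0,"y":0,"z":0,"yaw":0}], "gripper": -1}}

```text
clock: 4.6
eef_pos: [0.5162, 0.2729, 0.0607]
tool_rot: [0.193, 0.981, 0.001, 0.002]
ft_force: [-0.3, -2.0, 6.9]
grip_width: 0.0291
grasp_force: 59.5
```

```bash
python3 st.py
```

```text
4.6 [0.5162 0.2729 0.0607] w 0.029098015058465192 gf 59.5232355594635 F [-0.2663 -1.9899  6.8649] T [-0.3672  0.184   0.0437] q [ 0.4867  0.5243 -0.0386  1.0039 -0.0007  0.8758] 
 [[-0.9252  0.3794  0.0039]
 [ 0.3794  0.9252  0.0012]
 [-0.0031  0.0026 -1.    ]]
```

Emit:
{"api": "move_arm", "payload": {"motion": [{"x":0,"y":0,"z":-2,"yaw":0},{"x":0,"y":0,"z":-6,"yaw":0},{"x":0,"y":0,"z":-12,"yaw":0},{"x":0,"y":0,"z":-17,"yaw":0},{"x":-2.1,"y":-3.7,"z":-17,"yaw":-3},{"x":-4.2,"y":-7.4,"z":-17,"yaw":-6},{"x":-6.3,"y":-11.1,"z":-17,"yaw":-9},{"x":-8.4,"y":-14.8,"z":-17,"yaw":-12},{"x":-10.5,"y":-18.5,"z":-17,"yaw":-15},{"x":-12.6,"y":-22.2,"z":-17,"yaw":-18},{"x":-14.7,"y":-25.8,"z":-17,"yaw":-21.4},{"x":-14.7,"y":-25.8,"z":-17,"yaw":-21.4},{"x":-14.7,"y":-25.8,"z":-17,"yaw":-21.4}]}}

```text
clock: 6.22
eef_pos: [0.5529, -0.0217, 0.2286]
tool_rot: [0.008, 1.0, 0.0, 0.0]
ft_force: [-0.5, -1.0, 0.3]
grip_width: 0.029
grasp_force: 59.5
```

```bash
python3 st.py .552 -.0225 .111; python3 - <<'E'
from h import *
t=bot.camera("top");s=bot.camera("side")
cv2.imwrite("pics/p2.png",np.hstack([cv2.resize(t[225:325,280:380],(400,400),interpolation=2),cv2.resize(s[170:330,300:460],(400,400),interpolation=2)]))
E
```

```text
6.225 [ 0.5529 -0.0217  0.2286] w 0.028963528487824592 gf 59.46802496910095 F [-0.5143 -1.005   0.2787] T [-0.0041  0.0142 -0.0261] q [-0.0396  0.3478  0.1453  1.3678  0.0006 -0.0235] 
 [[-0.9999  0.0161  0.0004]
 [ 0.0161  0.9999  0.0006]
 [-0.0004  0.0006 -1.    ]]
tool cm [ 0.0936 -0.0861 11.7642]
```

View pics/p2.png

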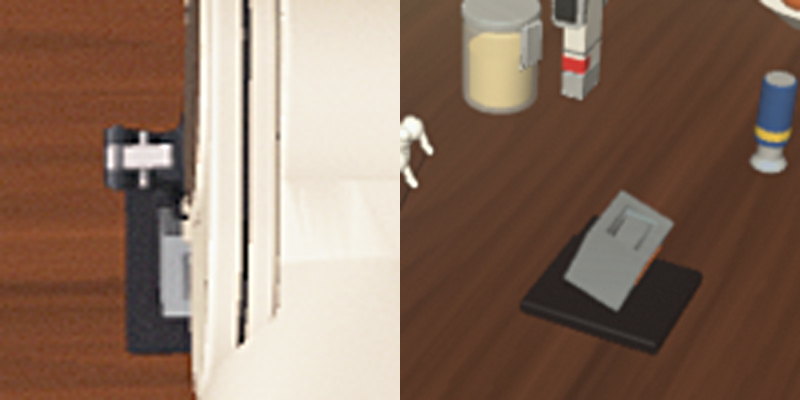

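```bash
python3 - <<'E'
from h import *
from scipy.optimize import least_squares
c=np.array([[-.008,.015,0],[.008,.015,0],[-.008,-.015,0]]);px=np.array([[371.2,208.8],[364.4,207.2],[379.2,203.2]])
f=lambda p:(np.array([proj("side",p+k) for k in c])-px).ravel()
r=least_squares(lambda p:np.r_[f(p),(p[1]+.0217)*1000],[.55,-.02,.17]);print(r.x,f(r.x))
E
```

```text
[ 0.55088392 -0.02171431  0.17408512] [ 0.98894321  0.74675862 -0.68470519  0.27818854 -0.32795945 -1.03645694]
```

Emit:
{"api": "move_arm", "payload": {"motion": [{"x":0,"y":-0.1,"z":4,"yaw":0},{"x":0,"y":-0.1,"z":8,"yaw":0},{"x":0,"y":-0.1,"z":11,"yaw":0},{"x":0,"y":-0.1,"z":11.7,"yaw":0},{"x":0.5,"y":-0.1,"z":11.7,"yaw":0},{"x":1,"y":-0.1,"z":11.7,"yaw":0},{"x":1.5,"y":-0.1,"z":11.7,"yaw":0},{"x":2,"y":-0.1,"z":11.7,"yaw":0}]}}

```text
clock: 7.32
eef_pos: [0.5379, -0.0231, 0.1142]
tool_rot: [0.008, 1.0, -0.0, 0.006]
ft_force: [8.0, -1.0, -0.2]
grip_width: 0.0288
grasp_force: 59.4
```

```bash
python3 st.py
```

```text
7.325 [ 0.5379 -0.0231  0.1142] w 0.028770086828370497 gf 59.357818365097046 F [ 7.9912 -0.9618 -0.1996] T [-0.3117 -2.0018 -0.0265] q [-0.0426  0.3849 -0.11    1.0637 -0.0004 -0.0271] 
 [[-0.9998  0.0155  0.0121]
 [ 0.0155  0.9999 -0.0009]
 [-0.0121 -0.0007 -0.9999]]
```

Emit:
{"api": "move_arm", "payload": {"motion": [{"x":0.4,"y":0,"z":0,"yaw":0},{"x":0.8,"y":0,"z":0,"yaw":0},{"x":1.2,"y":0,"z":0,"yaw":0},{"x":1.6,"y":0,"z":0,"yaw":0},{"x":2.0,"y":0,"z":0,"yaw":0},{"x":2.4,"y":0,"z":0,"yaw":0}]}}

```text
clock: 8.07
eef_pos: [0.5144, -0.0227, 0.1142]
tool_rot: [0.008, 1.0, -0.0, 0.007]
ft_force: [7.4, -0.0, -1.6]
grip_width: 0.0293
grasp_force: 59.3
```

```bash
python3 st.py;  python3 - <<'E'
from h import *
s=bot.camera("side")
cv2.imwrite("pics/p3.png",cv2.resize(s[190:320,320:450],(600,600),interpolation=2))
E
```

```text
8.075 [ 0.5144 -0.0227  0.1142] w 0.029271681444956104 gf 59.34345781803131 F [ 7.3963 -0.0045 -1.5535] T [-0.0109 -2.1657  0.0354] q [-0.044   0.3419 -0.1748  1.0411 -0.0001 -0.0284] 
 [[-0.9998  0.0156  0.013 ]
 [ 0.0156  0.9999 -0.0007]
 [-0.013  -0.0005 -0.9999]]
```

View pics/p3.png

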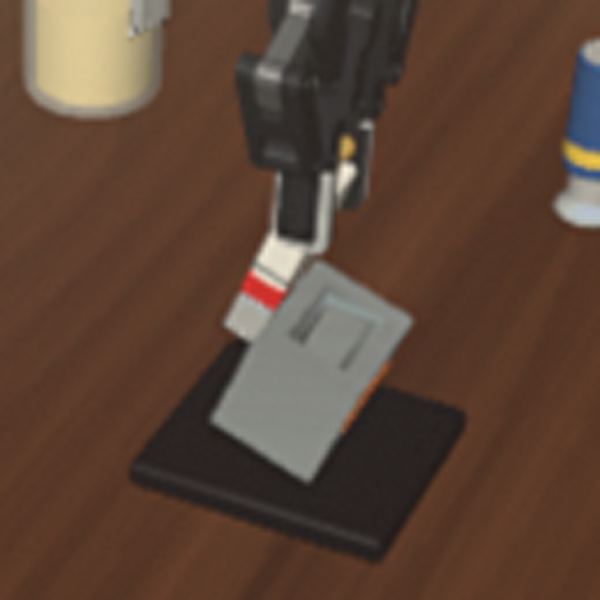

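```bash
python3 - <<'E'
from h import *
for a in (0,10,14,16,18,20,22,25):
    a=np.radians(a);u=np.array([-np.sin(a),0,np.cos(a)])
    p=np.array([.548,-.007,.062]);q=proj("side",p+.035*u)-proj("side",p);print(round(np.degrees(a)),proj("side",p),np.degrees(np.arctan2(q[0],-q[1])))
# left edge of lighter, row-wise
im=cv2.imread("pics/p3.png");s=bot.camera("side")
hsv=cv2.cvtColor(s,cv2.COLOR_BGR2HSV)
P=[]
for r in range(243,260):
    g=s[r,364:390].astype(int).sum(1); i=np.argmax(np.diff(g)) ; print(r,364+i,g[i:i+2],end=' | ');P.append((r,364+i))
u=[(320+x*130/600,190+y*130/600) for x,y in[(225,325),(268,240)]];print(u)
# block back +y edge
print(proj("side",[.5256,.0085,.0774]),proj("side",[.5256+.0171,.0085,.0774-.047]))
E
```

```text
0 [366.93474049 261.85369643] 2.8041673679558405
10 [366.93474049 261.85369643] 14.633219791471674
14 [366.93474049 261.85369643] 19.623565653740187
16 [366.93474049 261.85369643] 22.16485847452038
18 [366.93474049 261.85369643] 24.732581346795357
20 [366.93474049 261.85369643] 27.323035963002418
22 [366.93474049 261.85369643] 29.932199262525987
25 [366.93474049 261.85369643] 33.8715574641734
243 376 [311 555] | 244 376 [435 673] | 245 375 [326 567] | 246 375 [410 646] | 247 374 [292 482] | 248 374 [400 637] | 249 374 [364 542] | 250 376 [473 600] | 251 377 [387 510] | 252 379 [446 558] | 253 371 [266 393] | 254 370 [224 370] | 255 370 [283 456] | 256 369 [217 361] | 257 369 [278 449] | 258 368 [218 368] | 259 368 [296 485] | [(368.75, 260.4166666666667), (378.06666666666666, 242.0)]
[375.26153089 262.51456212] [365.51208894 280.83961994]
```

```bash
python3 st.py; python3 - <<'E'
from h import *
from scipy.optimize import least_squares
np.set_printoptions(precision=4,suppress=True)
S=lambda x,y:(300+(x-400)/5.556,255+(y-300)/5.556)
B=lambda x,y:(320+x*130/600,190+y*130/600)
obs=[("top",(1,1,0),S(512,460)),("top",(1,-1,0),S(678,458)),("top",(-1,-1,0),S(674,572)),("top",(-1,1,0),S(516,572)),
("side",(1,-1,0),B(320,262)),("side",(-1,-1,0),B(412,320)),("side",(-1,1,1),B(308,483)),("side",(1,1,1),B(210,420))]
def pt(p,k):
    u=np.array([-np.sin(.35),0,np.cos(.35)]);n=np.array([np.cos(.35),0,np.sin(.35)])
    v=k[0]*.023*n+k[1]*.031*np.array([0,1,0])-k[2]*p[4]*u
    c,s=np.cos(p[3]),np.sin(p[3]);return p[:3]+np.array([[c,-s,0],[s,c,0],[0,0,1]])@v
f=lambda p:np.array([proj(c,pt(p,k))-q for c,k,q in obs])
r=least_squares(lambda p:np.r_[f(p).ravel(),(p[2]-.0695)*1000],[.504,-.022,.0695,-.015,.05]);print(r.x);print(f(r.x))
E
```

```text
8.175 [ 0.5141 -0.0227  0.1142] w 0.028936307244007226 gf 59.3792849779129 F [ 8.0786 -0.8892 -1.336 ] T [-0.1725 -2.0109  0.0193] q [-0.0441  0.3416 -0.1751  1.0416 -0.0002 -0.0282] 
 [[-0.9998  0.0158  0.0125]
 [ 0.0158  0.9999 -0.0007]
 [-0.0125 -0.0005 -0.9999]]
[ 0.5034 -0.022   0.0691 -0.0179  0.0501]
[[ 0.7184  0.3063]
 [-0.5377  0.5597]
 [-0.3123  0.0035]
 [-0.196   0.1395]
 [-0.7128 -0.7431]
 [ 0.2709 -0.2244]
 [-0.2033 -0.0916]
 [ 0.0106 -0.0217]]
```

Emit:
{"api": "move_arm", "payload": {"motion": [{"x":-1.0,"y":0,"z":-1.5,"yaw":0},{"x":-1.5,"y":0,"z":-5,"yaw":0},{"x":-0.5,"y":0.1,"z":-6,"yaw":0},{"x":1.5,"y":0.1,"z":-6,"yaw":0},{"x":3.2,"y":0.1,"z":-6,"yaw":0},{"x":3.2,"y":0.1,"z":-5,"yaw":0},{"x":3.2,"y":0.1,"z":-5,"yaw":0}]}}

```text
clock: 9.05
eef_pos: [0.476, -0.0208, 0.1602]
tool_rot: [0.008, 1.0, 0.0, -0.001]
ft_force: [-0.6, 0.3, -0.1]
grip_width: 0.0288
grasp_force: 59.7
```

```bash
python3 st.py .4768 -.022 .1288;  python3 - <<'E'
from h import *
s=bot.camera("side")
cv2.imwrite("pics/p4.png",cv2.resize(s[170:300,330:460],(600,600),interpolation=2))
E
```

```text
9.05 [ 0.476  -0.0208  0.1602] w 0.028844001002718965 gf 59.65525567531586 F [-0.5782  0.2528 -0.1317] T [ 0.0139 -0.0144 -0.0055] q [-0.0436  0.2406 -0.1861  1.1459  0.     -0.0282] 
 [[-0.9999  0.0154 -0.0018]
 [ 0.0154  0.9999  0.0001]
 [ 0.0018  0.0001 -1.    ]]
tool cm [-0.0893 -0.1217  3.1414]
```

View pics/p4.png

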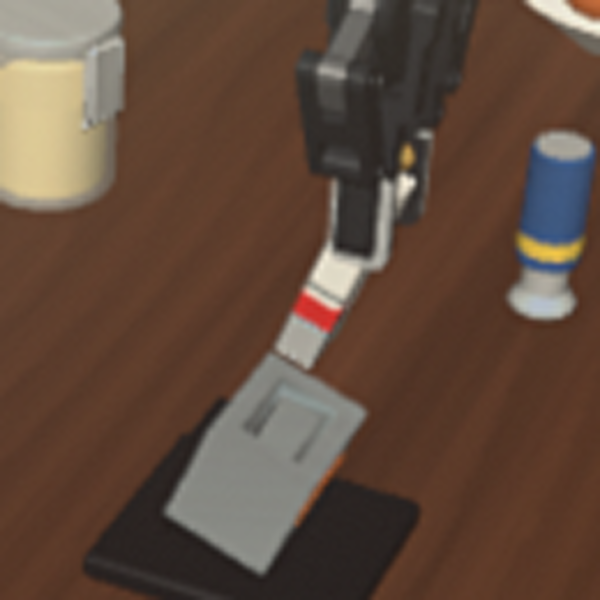

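```bash
python3 - <<'E'
from h import *
from scipy.optimize import least_squares
np.set_printoptions(precision=4,suppress=True)
B=lambda x,y:np.array((330+x*130/600,170+y*130/600))
# hood corners and front +y edge / back +y edge points
def f(p):
    a=p[2];u=np.array([-np.sin(a),0,np.cos(a)]);n=np.array([np.cos(a),0,np.sin(a)])
    h=np.array([p[0],-.0208,p[1]]);k=h+[0,.015,0]
    r=[proj("side",k+.008*n)-B(275,350),proj("side",k-.008*n)-B(308,367)]
    for q,(s),in[((333,262),1)]:
        A=proj("side",k+s*.008*n);D=proj("side",k+s*.008*n+.04*u)-A;e=B(*q)-A
        r.append([np.cross(D,e)/np.linalg.norm(D)])
    return np.concatenate(r)
r=least_squares(lambda p:np.r_[f(p)],[.4992,.1098,.35]);print(r.x,f(r.x))
r=least_squares(lambda p:np.r_[f(p),(p[2]-.35)*30],[.4992,.1098,.35]);print(r.x,f(r.x))
E
```

```text
[0.499  0.1088 0.4305] [-0.1034 -0.7367  0.2168  0.8239  0.1407]
[0.4983 0.1086 0.3803] [ 0.2086 -0.3426  0.7276  0.9154  1.0667]<stdin>:12: DeprecationWarning: Arrays of 2-dimensional vectors are deprecated. Use arrays of 3-dimensional vectors instead. (deprecated in NumPy 2.0)
```

Emit:
{"api": "move_arm", "payload": {"motion": [{"x":-0.1,"y":-0.1,"z":2,"yaw":0},{"x":-0.1,"y":-0.1,"z":3,"yaw":0},{"x":-0.4,"y":-0.1,"z":3.7,"yaw":0},{"x":-0.6,"y":-0.1,"z":4.4,"yaw":0},{"x":-0.85,"y":-0.1,"z":5.1,"yaw":0},{"x":-1.1,"y":-0.1,"z":5.8,"yaw":0}]}}

```text
clock: 9.85
eef_pos: [0.4878, -0.022, 0.1027]
tool_rot: [0.008, 1.0, 0.0, -0.0]
ft_force: [-1.8, 0.0, 0.2]
grip_width: 0.0292
grasp_force: 59.9
```

```bash
python3 st.py .495 -.022 .0808
```

```text
9.85 [ 0.4878 -0.022   0.1027] w 0.029180759411670136 gf 59.938403964042664 F [-1.8238  0.0383  0.1835] T [ 0.0253  0.416  -0.0319] q [-0.045   0.3159 -0.2467  1.009  -0.     -0.0296] 
 [[-0.9999  0.0154 -0.0007]
 [ 0.0154  0.9999  0.    ]
 [ 0.0007  0.     -1.    ]]
tool cm [-0.7217  0.0062  2.1918]
```

Low force, and it is going in. I'll continue home with a slight overdrive.

Emit:
{"api": "move_arm", "payload": {"motion": [{"x":-0.25,"y":0,"z":0.7,"yaw":0},{"x":-0.5,"y":0,"z":1.4,"yaw":0},{"x":-0.75,"y":0,"z":2.1,"yaw":0},{"x":-0.85,"y":0,"z":2.4,"yaw":0},{"x":-0.95,"y":0,"z":2.7,"yaw":0},{"x":-0.95,"y":0,"z":2.7,"yaw":0}]}}

```text
clock: 10.6
eef_pos: [0.4948, -0.0221, 0.0826]
tool_rot: [0.008, 1.0, -0.0, -0.001]
ft_force: [-26.5, 0.5, 51.5]
grip_width: 0.0285
grasp_force: 66.4
```

```bash
python3 st.py .495 -.022 .0808
```

```text
10.6 [ 0.4948 -0.0221  0.0826] w 0.028518390074955734 gf 66.4302921295166 F [-26.454    0.5309  51.5499] T [0.2053 5.3385 0.072 ] q [-0.0445  0.351  -0.2551  0.9661 -0.0002 -0.0291] 
 [[-0.9999  0.0154 -0.0015]
 [ 0.0154  0.9999 -0.0001]
 [ 0.0015 -0.0001 -1.    ]]
tool cm [-0.0244  0.0092  0.1801]
```

Emit:
{"api": "move_arm", "payload": {"motion": [{"x":0.1,"y":0,"z":-0.4,"yaw":0},{"x":0.1,"y":0,"z":-0.4,"yaw":0},{"x":0.1,"y":0,"z":-0.4,"yaw":0},{"x":0.1,"y":0,"z":-3,"yaw":0},{"x":0.1,"y":0,"z":-8,"yaw":0},{"x":0.1,"y":0,"z":-14,"yaw":0},{"x":0.1,"y":-5,"z":-14,"yaw":0},{"x":0.1,"y":-11,"z":-14,"yaw":0},{"x":0.1,"y":-17,"z":-14,"yaw":0},{"x":0.1,"y":-17,"z":-14,"yaw":0}], "gripper": 0.4}}

```text
clock: 11.85
eef_pos: [0.4936, -0.1961, 0.215]
tool_rot: [0.011, 1.0, -0.0, -0.0]
ft_force: [0.1, 0.6, 0.0]
grip_width: 0.0602
grasp_force: 0.0
```

```bash
python3 st.py .464 -.266 .044;  python3 - <<'E'
from h import *
s=bot.camera("side");t=bot.camera("top")
cv2.imwrite("pics/p5.png",np.hstack([cv2.resize(s[200:310,340:430],(400,489),interpolation=2),cv2.resize(t[250:320,305:362],(400,489),interpolation=2)]))
E
```

```text
11.85 [ 0.4936 -0.1961  0.215 ] w 0.060153374719886035 gf 0.0 F [0.1163 0.6483 0.0198] T [ 0.0383  0.0453 -0.0216] q [-0.3777  0.3101  0.0563  1.3177 -0.0007 -0.3557] 
 [[-0.9998  0.022  -0.0009]
 [ 0.022   0.9998 -0.0004]
 [ 0.0009 -0.0004 -1.    ]]
tool cm [ 2.7899 -7.0476 17.1094]
```

View pics/p5.png

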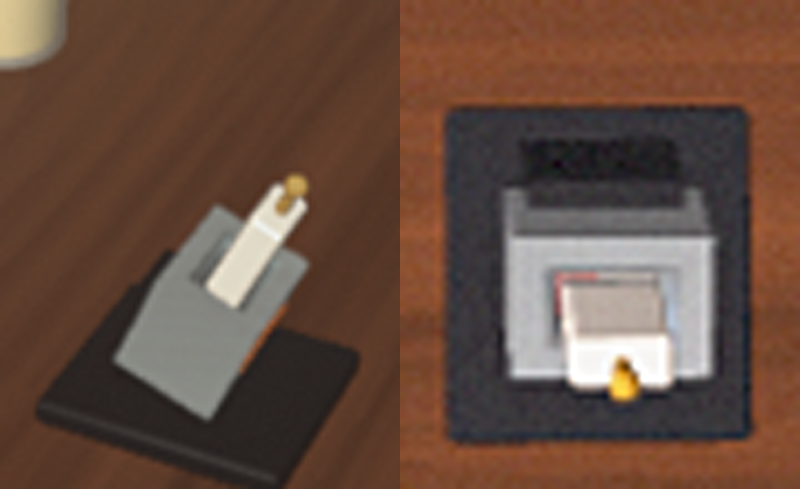

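```bash
python3 - <<'E'
from h import *
np.set_printoptions(precision=4,suppress=True)
print(tri(336.9,304.4,406.4,241.6))
for b in([.4856,-.022,.1179],):
    print(proj("top",b),proj("side",b))
M=np.array([.5034,-.022,.069]);u=np.array([-.342,0,.94])
p=tri(336.9,304.4,406.4,241.6)[0];print((p-M)@u,"expect .052")
E
```

```text
(array([ 0.4816, -0.022 ,  0.1175]), np.float64(0.0009039947654700097))
[336.916  302.6831] [404.0231 240.8595]
0.05304926730879629 expect .052
```

Emit:
{"api": "move_arm", "payload": {"motion": [{"x":1.4,"y":-3.5,"z":0,"yaw":0},{"x":2.8,"y":-7,"z":0,"yaw":0},{"x":2.8,"y":-7.05,"z":5,"yaw":0},{"x":2.8,"y":-7.05,"z":10,"yaw":0},{"x":2.8,"y":-7.05,"z":14.5,"yaw":0},{"x":2.8,"y":-7.05,"z":17,"yaw":0},{"x":2.8,"y":-7.05,"z":17,"yaw":0}]}}

```text
clock: 12.82
eef_pos: [0.4632, -0.2595, 0.0439]
tool_rot: [0.006, 1.0, 0.002, -0.003]
ft_force: [-0.1, 0.2, -0.3]
grip_width: 0.0599
grasp_force: 0.0
```

Emit:
{"api": "move_arm", "payload": {"motion": [{"x":0,"y":0,"z":0,"yaw":0},{"x":0,"y":0,"z":0,"yaw":0},{"x":0,"y":0,"z":0,"yaw":0},{"x":0,"y":0,"z":0,"yaw":0},{"x":0,"y":0,"z":0,"yaw":0}], "gripper": -1}}

```text
clock: 13.45
eef_pos: [0.4662, -0.2626, 0.0481]
tool_rot: [0.008, 1.0, -0.0, 0.002]
ft_force: [0.5, 1.2, 6.7]
grip_width: 0.0286
grasp_force: 58.9
```

```bash
python3 st.py
```

```text
13.45 [ 0.4662 -0.2626  0.0481] w 0.028648841793429133 gf 58.88591945171356 F [0.5344 1.1519 6.7203] T [ 0.399  -0.0383 -0.0506] q [-0.5136  0.4559 -0.1945  0.9167  0.001  -0.4981] 
 [[-0.9999  0.0154  0.0037]
 [ 0.0154  0.9999 -0.0009]
 [-0.0037 -0.0009 -1.    ]]
```

Emit:
{"api": "move_arm", "payload": {"motion": [{"x":0,"y":0,"z":-2,"yaw":0},{"x":0,"y":0,"z":-7,"yaw":0},{"x":0,"y":0,"z":-13,"yaw":0},{"x":0,"y":0,"z":-16.5,"yaw":0},{"x":-2,"y":5,"z":-16.5,"yaw":0},{"x":-4,"y":10,"z":-16.5,"yaw":0},{"x":-6,"y":15,"z":-16.5,"yaw":0},{"x":-8,"y":20,"z":-16.5,"yaw":0},{"x":-9.7,"y":24.3,"z":-16.5,"yaw":0},{"x":-9.7,"y":24.3,"z":-16.5,"yaw":0},{"x":-9.7,"y":24.3,"z":-16.5,"yaw":0}]}}

```text
clock: 14.82
eef_pos: [0.5649, -0.0209, 0.2109]
tool_rot: [0.008, 1.0, -0.0, -0.001]
ft_force: [0.0, 0.3, -1.7]
grip_width: 0.0291
grasp_force: 59.8
```

```bash
python3 st.py .561 -.022 .103; python3 - <<'E'
from h import *
s=bot.camera("side");cv2.imwrite("pics/side6.png",s)
for c in bot.cut_out("side","cartridge")[:2]:
    ys,xs=np.where(c["mask"]);print(c["score"],c["centre"],xs.min(),xs.max(),ys.min(),ys.max(),xs[ys>ys.max()-2].mean())
E
```

```text
14.825 [ 0.5649 -0.0209  0.2109] w 0.029148934871555315 gf 59.783817529678345 F [ 0.0169  0.2661 -1.6516] T [-0.0251  0.0211 -0.0143] q [-0.0366  0.3805  0.1466  1.3382 -0.0006 -0.0215] 
 [[-0.9999  0.0151 -0.0013]
 [ 0.0151  0.9999 -0.0005]
 [ 0.0013 -0.0006 -1.    ]]
tool cm [ 0.3743 -0.1119 10.7914]
0.96 [193.1, 368.1] 356 375 163 212 364.0
0.55 [251.7, 395.7] 388 408 240 267 392.0
```

Emit:
{"api": "move_arm", "payload": {"motion": [{"x":0,"y":-0.1,"z":4,"yaw":0},{"x":0,"y":-0.1,"z":8,"yaw":0},{"x":0,"y":-0.1,"z":10.5,"yaw":0},{"x":0.4,"y":-0.1,"z":10.8,"yaw":0},{"x":0.9,"y":-0.1,"z":10.8,"yaw":0},{"x":1.4,"y":-0.1,"z":10.8,"yaw":0},{"x":1.8,"y":-0.1,"z":10.8,"yaw":0},{"x":2.2,"y":-0.1,"z":10.8,"yaw":0},{"x":2.6,"y":-0.1,"z":10.8,"yaw":0},{"x":3.0,"y":-0.1,"z":10.8,"yaw":0}]}}

```text
clock: 16.18
eef_pos: [0.5414, -0.0214, 0.1066]
tool_rot: [0.008, 1.0, -0.0, 0.007]
ft_force: [7.8, -0.9, 2.2]
grip_width: 0.0286
grasp_force: 59.4
```

```bash
python3 st.py .526 -.022 .103; python3 -c "
from h import *
print(proj('side',[.563,-.021,.163]),proj('side',[.558,-.006,.163]))"
```

```text
16.175 [ 0.5414 -0.0214  0.1066] w 0.028590304407824972 gf 59.36931610107422 F [ 7.8316 -0.8613  2.2254] T [-0.2381 -2.0707 -0.0183] q [-0.0394  0.3971 -0.1132  1.0468 -0.0003 -0.0242] 
 [[-0.9998  0.0153  0.0137]
 [ 0.0153  0.9999 -0.0008]
 [-0.0137 -0.0006 -0.9999]]
tool cm [ 1.539  -0.0799  0.3372]
[364.63711445 208.94749499] [363.77835231 213.31917918]
```

Emit:
{"api": "move_arm", "payload": {"motion": [{"x":0.4,"y":0,"z":0.2,"yaw":0},{"x":0.8,"y":0,"z":0.4,"yaw":0},{"x":1.2,"y":0,"z":0.4,"yaw":0},{"x":1.5,"y":0,"z":0.4,"yaw":0},{"x":1.7,"y":0,"z":0.4,"yaw":0},{"x":1.7,"y":0,"z":0.4,"yaw":0}]}}

```text
clock: 16.92
eef_pos: [0.5256, -0.0211, 0.1037]
tool_rot: [0.008, 1.0, -0.0, 0.008]
ft_force: [8.2, 0.1, 4.2]
grip_width: 0.0287
grasp_force: 60.3
```

```bash
python3 st.py; python3 - <<'E'
from h import *
s=bot.camera("side")
cv2.imwrite("pics/p7.png",cv2.resize(s[190:300,330:440],(600,600),interpolation=2))
E
```

```text
16.925 [ 0.5256 -0.0211  0.1037] w 0.028659636010832466 gf 60.34691333770752 F [8.2198 0.1042 4.1872] T [-0.0543 -2.2067 -0.0008] q [-0.0401  0.3697 -0.1638  1.0208  0.0001 -0.0249] 
 [[-0.9997  0.0152  0.0166]
 [ 0.0152  0.9999 -0.0005]
 [-0.0166 -0.0003 -0.9999]]
```

View pics/p7.png

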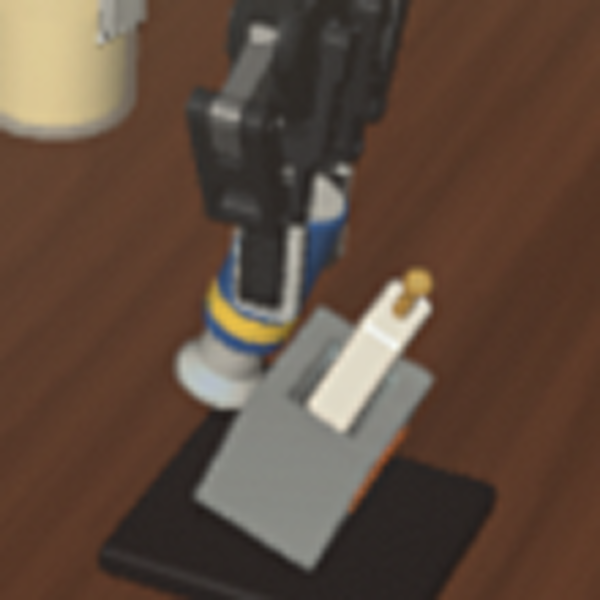

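Emit:
{"api": "move_arm", "payload": {"motion": [{"x":0.4,"y":0,"z":0,"yaw":0},{"x":0.4,"y":0,"z":0,"yaw":0},{"x":-1,"y":0,"z":-1.5,"yaw":0},{"x":-1.5,"y":0,"z":-6,"yaw":0},{"x":-0.5,"y":0,"z":-10,"yaw":0},{"x":2.5,"y":0,"z":-10,"yaw":0},{"x":5,"y":0,"z":-10,"yaw":0},{"x":6.6,"y":0,"z":-9,"yaw":0},{"x":6.6,"y":0,"z":-9,"yaw":0},{"x":6.6,"y":0,"z":-9,"yaw":0}]}}

```text
clock: 18.23
eef_pos: [0.4533, -0.0199, 0.19]
tool_rot: [0.008, 1.0, 0.0, 0.001]
ft_force: [1.1, -0.1, -1.3]
grip_width: 0.0289
grasp_force: 59.8
```

```bash
python3 st.py .4515 -.022 .1853; python3 - <<'E'
from h import *
s=bot.camera("side")
cv2.imwrite("pics/p8.png",cv2.resize(s[170:280,360:470],(600,600),interpolation=2))
E
```

```text
18.225 [ 0.4533 -0.0199  0.19  ] w 0.028871383882509108 gf 59.75842237472534 F [ 1.1371 -0.0533 -1.2745] T [-0.0803 -0.0294 -0.0067] q [-0.0439  0.1721 -0.1919  1.2053  0.0001 -0.0286] 
 [[-0.9999  0.0153  0.0016]
 [ 0.0153  0.9999 -0.    ]
 [-0.0016  0.     -1.    ]]
tool cm [ 0.1731 -0.2148  0.4656]
```

View pics/p8.png

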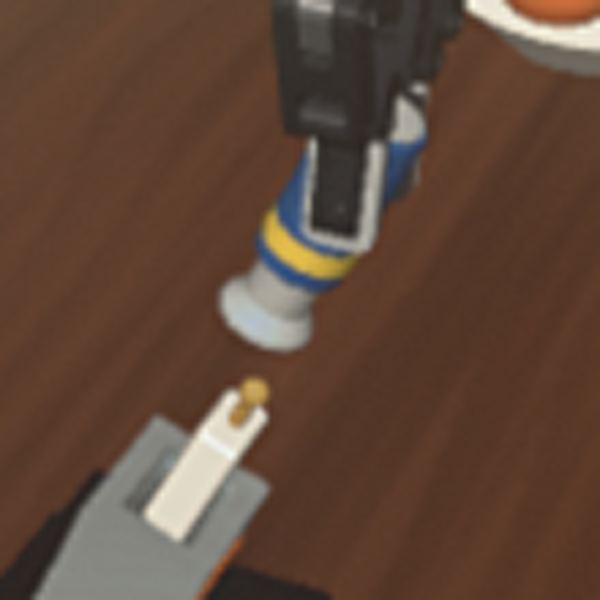

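```bash
python3 - <<'E'
from h import *
from scipy.optimize import least_squares
np.set_printoptions(precision=4,suppress=True)
B=lambda x,y:np.array((360+x*110/600,170+y*110/600))
def onplane(px,y):
    o,d=ray("side",*px);return o+d*(y-o[1])/d[1]
r=onplane(B(266,320),-.0199);b=onplane(B(254,390),-.022);t=onplane(B(237,420),-.022)
print("rim",r,"rim-TCP",r-[.4533,-.0199,.19],"ball",b,"stem base",t)
for p in([.4533+.0209,-.0199,.19-.0446],): print(proj("side",p),B(266,320))
# outline of rim circle predicted for tilt
for a in(.3,.37,.44):
    u=np.array([-np.sin(a),0,np.cos(a)]);n=np.array([np.cos(a),0,np.sin(a)])
    q=np.array([proj("side",r+.016*(np.cos(k)*n+np.sin(k)*np.array([0,1,0]))) for k in np.linspace(0,6.28,60)])
    q=(q-[360,170])*600/110;print(a,"left",q[q[:,0].argmin()],"right",q[q[:,0].argmax()],"bottom",q[q[:,1].argmax()])
    c=(proj("side",r+.085*u)-[360,170])*600/110;print("top centre",c)
E
```

```text
rim [ 0.4785 -0.0199  0.1462] rim-TCP [ 0.0252  0.     -0.0438] ball [ 0.4809 -0.022   0.118 ] stem base [ 0.4856 -0.022   0.1049]
[411.0843 229.6793] [408.7667 228.6667]
0.3 left [218.2828 307.5465] right [313.6112 334.1011] bottom [284.8206 354.0826]
top centre [368.5629 107.5627]
0.37 left [219.5083 305.1883] right [312.2938 336.4824] bottom [288.3307 355.9592]
top centre [386.0182 117.4067]
0.44 left [220.9278 302.9465] right [310.7817 338.7379] bottom [287.0815 357.8327]
top centre [402.8857 128.3294]
```

Emit:
{"api": "move_arm", "payload": {"motion": [{"x":0,"y":-0.2,"z":0.8,"yaw":0},{"x":0,"y":-0.2,"z":1.6,"yaw":0},{"x":-0.2,"y":-0.2,"z":2.2,"yaw":0},{"x":-0.4,"y":-0.2,"z":2.8,"yaw":0},{"x":-0.5,"y":-0.2,"z":3.1,"yaw":0},{"x":-0.5,"y":-0.2,"z":3.1,"yaw":0}]}}

```text
clock: 19.02
eef_pos: [0.4574, -0.022, 0.1581]
tool_rot: [0.008, 1.0, 0.0, -0.0]
ft_force: [-0.2, 0.3, -1.8]
grip_width: 0.0288
grasp_force: 59.9
```

```bash
python3 st.py .4624 -.022 .1487; python3 - <<'E'
from h import *
s=bot.camera("side");t=bot.camera("top")
cv2.imwrite("pics/p9.png",np.hstack([cv2.resize(s[170:280,360:440],(400,550),interpolation=2),cv2.resize(t[240:350,290:370],(400,550),interpolation=2)]))
E
```

```text
19.025 [ 0.4574 -0.022   0.1581] w 0.02879891893072766 gf 59.943366050720215 F [-0.1965  0.2952 -1.8426] T [-0.0275  0.0893 -0.0153] q [-0.0481  0.2063 -0.2367  1.1282 -0.     -0.0326] 
 [[-0.9999  0.0154 -0.0004]
 [ 0.0154  0.9999  0.    ]
 [ 0.0004  0.     -1.    ]]
tool cm [-0.5013  0.0076  0.941 ]
```

View pics/p9.png

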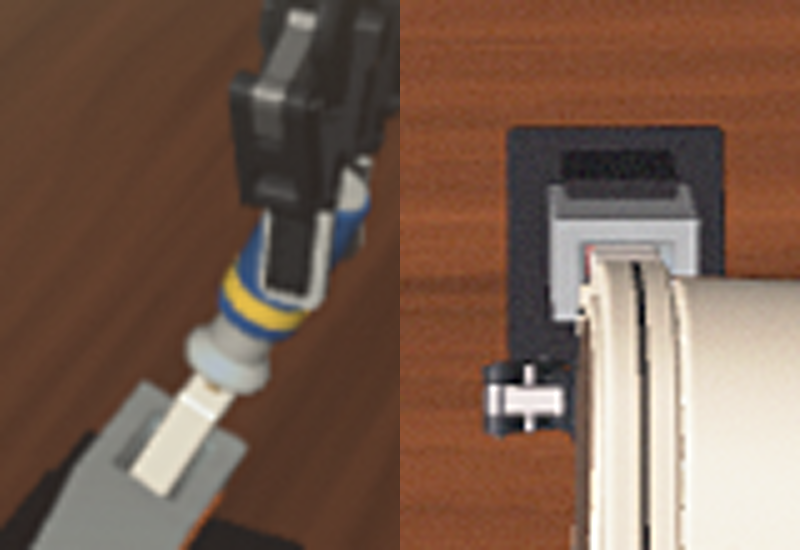

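The ball is inside the bell with no side force. I'll press on along the axis.

Emit:
{"api": "move_arm", "payload": {"motion": [{"x":-0.15,"y":0,"z":0.3,"yaw":0},{"x":-0.3,"y":0,"z":0.6,"yaw":0},{"x":-0.45,"y":0,"z":0.95,"yaw":0},{"x":-0.5,"y":0,"z":1.1,"yaw":0},{"x":-0.5,"y":0,"z":1.1,"yaw":0}]}}

```text
clock: 19.75
eef_pos: [0.4629, -0.0221, 0.1485]
tool_rot: [0.008, 1.0, 0.0, 0.001]
ft_force: [-2.3, 1.0, 7.1]
grip_width: 0.0291
grasp_force: 60.5
```

```bash
python3 st.py .4624 -.022 .1487
```

```text
19.75 [ 0.4629 -0.0221  0.1485] w 0.0290909907047697 gf 60.52103519439697 F [-2.2817  0.9605  7.0669] T [ 0.0882  0.5254 -0.0089] q [-0.0477  0.2234 -0.2416  1.104   0.0001 -0.0323] 
 [[-0.9999  0.0154  0.0018]
 [ 0.0154  0.9999 -0.    ]
 [-0.0018  0.     -1.    ]]
tool cm [ 0.0516  0.0065 -0.0237]
```

Emit:
{"api": "move_arm", "payload": {"motion": [{"x":-0.07,"y":0,"z":0.2,"yaw":0},{"x":-0.14,"y":0,"z":0.4,"yaw":0},{"x":-0.14,"y":0,"z":0.4,"yaw":0}]}}

```text
clock: 20.12
eef_pos: [0.4644, -0.0221, 0.1477]
tool_rot: [0.008, 1.0, -0.0, 0.002]
ft_force: [-10.3, 0.2, 27.4]
grip_width: 0.0284
grasp_force: 63.4
```

Emit:
{"api": "move_arm", "payload": {"motion": [{"x":-0.07,"y":0,"z":0.2,"yaw":0},{"x":-0.14,"y":0,"z":0.4,"yaw":0},{"x":-0.14,"y":0,"z":0.4,"yaw":0}]}}

```text
clock: 20.5
eef_pos: [0.4652, -0.0221, 0.1477]
tool_rot: [0.008, 1.0, -0.0, 0.003]
ft_force: [-22.3, 0.5, 54.1]
grip_width: 0.0288
grasp_force: 66.3
```

```bash
python3 st.py .4624 -.022 .1487;python3 - <<'E'
from h import *
s=bot.camera("side")
cv2.imwrite("pics/p10.png",cv2.resize(s[190:280,370:440],(560,600),interpolation=2))
E
```

```text
20.5 [ 0.4652 -0.0221  0.1477] w 0.028817422334388363 gf 66.26302242279053 F [-22.2996   0.545   54.134 ] T [0.2276 4.6113 0.0164] q [-0.0476  0.2252 -0.2416  1.098   0.     -0.0322] 
 [[-0.9999  0.0154  0.006 ]
 [ 0.0154  0.9999 -0.0003]
 [-0.006  -0.0002 -1.    ]]
tool cm [ 0.2789  0.0094 -0.1055]
```

Emit:
{"api": "move_arm", "payload": {"motion": [{"x":0.05,"y":0,"z":-0.15,"yaw":0},{"x":0.1,"y":0,"z":-0.25,"yaw":0},{"x":0.1,"y":0,"z":-0.25,"yaw":0},{"x":0.1,"y":0,"z":-0.25,"yaw":0},{"x":0.1,"y":0,"z":-0.25,"yaw":0}]}}

```text
clock: 21.18
eef_pos: [0.4646, -0.0221, 0.1477]
tool_rot: [0.008, 1.0, -0.0, 0.003]
ft_force: [-15.1, 0.2, 37.2]
grip_width: 0.0291
grasp_force: 63.8
```

```bash
python3 st.py; python3 - <<'E'
from h import *
s=bot.camera("side")
for n in("cartridge","lighter"):
  for c in bot.cut_out("side",n)[:4]:
    ys,xs=np.where(c["mask"])
    if 380<c["centre"][1]<430 and c["centre"][0]<290:print(n,c["score"],c["centre"],xs.min(),xs.max(),ys.min(),ys.max())
u=np.array([-.352,0,.936]);b=np.array([.481,-.022,.1178])
r=b-14*.001*u
for a in(0,.006):
    q=np.array([proj("side",r+a*u+.016*(np.cos(k)*np.array([.936,0,.352])+np.sin(k)*np.array([0,1,0]))) for k in np.linspace(0,6.28,60)]);print("rim outline gap",a,q.min(0),q.max(0))
E
```

```text
21.175 [ 0.4646 -0.0221  0.1477] w 0.029087450939553523 gf 63.76163721084595 F [-15.0614   0.2454  37.1919] T [0.1666 2.9692 0.0571] q [-0.0476  0.2248 -0.2421  1.0987  0.0001 -0.0322] 
 [[-0.9999  0.0154  0.0051]
 [ 0.0154  0.9999 -0.0002]
 [-0.0051 -0.0001 -1.    ]]
cartridge 0.65 [236.1, 404.5] 394 428 210 252
lighter 0.67 [256.2, 392.4] 386 402 249 267
rim outline gap 0 [394.94026167 240.63932447] [411.55659763 253.60137725]
rim outline gap 0.006 [396.27994743 238.2939858 ] [412.95851867 251.25778886]
```

```bash
python3 -c "
from workcell import bot
print(bot.job_done())"
```

```text
the job is handed in; nothing more can be done
None
```

The job is handed in: by my force and position readings the white lighter is home in the slot and let go, and the cartridge is snapped on and held pressed against it (about 37 N upward at the wrist), but the hand-in returned no verdict. I viewed 11 pictures, one over the limit of 10, and so checked the final seating by numbers only.

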